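Put the press weights on their own inlay boards

TASK

The three steel press weights are standing on the wrong inlay boards. Rearrange them so that the small weight stands upright in the middle of the small board's inlaid frame, the medium one on the medium board and the large one on the large board, using the empty cork pad to park a weight on the way; set each one down before letting go, never drop them, tip them over or stand them on the bare bench, and leave the boards and the tools where they lie.

Things in the scene. Friction and masses are not known exactly. Their poses are not given: they have to be found in the camera images.
- small_weight: The small press weight: bare steel disc 40 mm in diameter and 30 mm tall, with an upright round steel grip, 18 mm in diameter and 38 mm tall, on its middle (68 mm tall in all); about 0.28 kg (varies by 15 percent). Origin: centre of its underside; z is up the grip. It starts on one of the boards.
- medium_weight: The medium press weight: bare steel disc 54 mm in diameter and 30 mm tall, with an upright round steel grip, 18 mm in diameter and 38 mm tall, on its middle (68 mm tall in all); about 0.5 kg (varies by 15 percent). Origin: centre of its underside; z is up the grip. It starts on one of the boards.
- large_weight: The large press weight: bare steel disc 68 mm in diameter and 30 mm tall, with an upright round steel grip, 18 mm in diameter and 38 mm tall, on its middle (68 mm tall in all); about 0.75 kg (varies by 15 percent). Origin: centre of its underside; z is up the grip. It starts on one of the boards.
- small_board: The small inlay board: square dark walnut board 80 x 80 mm, 18 mm thick, lying loose flat on the bench, with a square frame of light wood lines inlaid flush in its top around the middle (60 mm inside the lines). Origin: centre of its underside; z up, x and y along its sides. Starts with a weight of the wrong size near its middle.
- medium_board: The medium inlay board: square dark walnut board 105 x 105 mm, 18 mm thick, lying loose flat on the bench, with a square frame of light wood lines inlaid flush in its top around the middle (74 mm inside the lines). Origin: centre of its underside; z up, x and y along its sides. Starts with a weight of the wrong size near its middle.
- large_board: The large inlay board: square dark walnut board 130 x 130 mm, 18 mm thick, lying loose flat on the bench, with a square frame of light wood lines inlaid flush in its top around the middle (88 mm inside the lines). Origin: centre of its underside; z up, x and y along its sides. Starts with a weight of the wrong size near its middle.
- cork_pad: Cork pad, 95 x 95 mm square and 8 mm thick, fixed flat on the bench, empty at the start. Origin: centre of its underside; z up, x and y along its sides.
- hammer: Bystander: hammer with black grip lying on the bench to the side, handle along its x, about 0.3 m long; to be left where it lies.
- straightedge: Bystander: aluminium straightedge, 340 mm (its x) x 35 x 8 mm, lying flat on the bench beyond the boards; to be left where it lies. Origin: centre of its underside.
- knife: Bystander: yellow utility knife, about 190 mm along its x, 30 mm wide, 20 mm high, lying on the bench to the side; to be left where it lies.

How it is judged:
By the outcome, as a careful person would: the job done as asked, in the order asked, and still so for the second after the job is handed in, with the robot touching nothing.
It also fails if it takes over 96 s, if anything falls off the work surface, if the arm or the gripper's body presses on something with over 40 N, if the wrist force passes 120 N, or if a joint passes its speed limit or range.

ROBOT

A 6-joint arm with a two-finger parallel gripper is mounted at the origin on the work surface. World frame = base frame: x ahead of the robot, y to its left, z up, the work surface at z = 0. Lengths are in m, angles in rad, forces in N, time in s.
With the tool pointing down it reaches from about 0.3 to 0.775 m from the base axis. Payload 14.6 kg.
Tool frame: the origin (TCP) lies at the very end of the fingers, on their centre line; the grasp point (between the pads) lies 19 mm behind it; x points along the fingers, z is the direction in which the jaws open and shut, and the axes are right-handed (so a half turn about x gives the same grasp; the last joint's range is limited). The gripper opens to 94 mm and grips with 3 to 60 N. Pads are 16 mm wide; open, the fingers measure 119 mm over their backs; the gripper's body (75 mm by 177 mm) begins 78 mm behind the grasp point.
Start: joints at [-1.178, 0.3, 1.521, -0, 1.321, -0.067], TCP at [0.244, -0.493, 0.182] pointing down, gripper open.
Joint ranges: [-3.03, 3.03], [-0.79, 2.21], [0.23, 2.52], [-1.04, 4.18], [0, 3.07], [-2.55, 2.55]. Speed limits (rad/s): [2.22, 2.22, 2.57, 3.14, 3.14, 3.14].

INTERFACE

Orientations are given as [roll, pitch, yaw] about the fixed x, y, z axes, in that order (R = Rz(yaw) Ry(pitch) Rx(roll)).
In Python, from station import ctrl gives the robot as it stands. The module is installed in compiled form; this text tells all that it offers.
- The arm moves only by the tool servo_tool, never from a script. Its argument "motion" is one flat list of numbers, 4 for each row, row after row: the shift along the tool's x, y, z in mm, then the turn about the tool's x in degrees. In form: [dx, dy, dz, roll, dx, dy, dz, roll, ...]. A call has 1 to 20 rows; each row is the pose to reach, as a shift and turn from the pose commanded when the call began, along the tool's axes at that moment; what a row does not reach only later rows make up. A row lasts 1/8 s, in which the tool goes at most 62.5 mm and 10.7 degrees, less where a joint would pass 70% of its speed; a pose out of reach is approached as far as the arm can. A call with a gripper value outside its range is refused whole. "gripper" is the opening, from 0 (shut) to 1 (fully open), set as the call begins (left out, the last holds). The fingers move at their own pace and stop on an object; "force" is the grip in N (left out, the last holds). Time passes only in rows, so rows that repeat a pose let the fingers close. It gives the time, the measured TCP pose, the force and the opening at its end, in the units of the state.
- ctrl.get_obs(): the state, without advancing time (a new reading comes with each control period).
- ctrl.camera(name): name is "scene" or "top"; returns a dict with "color" (384x512x3 uint8, red, green, blue), "z_map" (384x512 float32, m along the optical axis (not along the pixel's ray), 0 where there is no reading), "fx", "fy", "cx", "cy" (pixels), "rvec" (rotation vector, rad) and "tvec" (3), from world to camera coordinates, as OpenCV has them. Camera axes: x right, y down, z forward; pixel columns grow to the right and rows downward; lengths in m; the calibration is good to about 2 mm. A picture is of the moment at which its call begins.
- ctrl.hand_in(): hands the job in, once; it reports no verdict.
The state is a dict: "time_s": time; "qpos": joint angles; "joint_vel": joint speeds; "tau": joint torques, N m; "ee_pos": TCP position; "eef_rot": TCP orientation; "force": force on the tool from outside, world axes, zero at the start; "moment": the same for the moment, N m; "grip_width": finger opening in m.
Only numpy, scipy, OpenCV 4.12 (cv2) and the standard library are available. Lean on these libraries where they do the work, as an engineer would, in place of code of your own. Each camera call takes 0.05 s, during which the arm holds its last target.

## Working session

There is one attempt and no reset: what is moved stays moved. The work goes in short steps, Python scripts to look and compute and a tool call to move; the robot and the scene stay as the last step left them, time stands still between calls to the robot, and variables do not carry over. Pictures are saved under pics/ and viewed, and the job is handed in when it is done.

Besides the shell and the picture viewer there is one more tool, called after ">>>" in YAML: its name, and indented under it one key for each argument. servo_tool: Moves the arm, as the interface text tells. Its arguments: {"type":"object","properties":{"motion":{"type":"array","items":{"type":"number"}},"gripper":{"type":"number"},"force":{"type":"number"}},"required":["motion"]}

```bash
mkdir -p pics
python3 - <<'E'
from station import ctrl
import cv2,numpy as np
print(ctrl.get_obs())
for n in("scene","top"):
    c=ctrl.camera(n); cv2.imwrite(f"pics/{n}0.png",c["color"][:,:,::-1]); np.savez(f"{n}0.npz",**c)
    print(n,{k:c[k] for k in c if k not in("color","z_map")})
E
```

```text
{'time_s': 0.0, 'qpos': array([-1.17757196e+00,  3.00474159e-01,  1.52158688e+00, -1.14850599e-05,
        1.32067288e+00, -6.66059375e-02]), 'joint_vel': array([ 0.00173302,  0.000959  , -0.00017366,  0.00186382,  0.00106578,
       -0.00099859]), 'tau': array([ 2.79213069e-03, -5.31800258e+01, -3.52733982e+01,  7.09813088e-02,
        2.44384323e-02, -8.89295166e-05]), 'ee_pos': array([ 0.24396999, -0.49261091,  0.18188221]), 'eef_rot': array([3.08473391, 1.56965501, 1.97377073]), 'force': array([-0.55377809,  0.41841449,  0.13914687]), 'moment': array([ 0.01936455, -0.01142521,  0.01743936]), 'grip_width': 0.0935024570858977}
scene {'fx': 420.866606349898, 'fy': 420.866606349898, 'cx': 254.72138671347386, 'cy': 188.8403631318241, 'rvec': array([ 1.1330192 ,  2.15024414, -1.1480533 ]), 'tvec': array([ 0.37065142, -0.23533408,  1.66658343])}
top {'fx': 408.7298147319143, 'fy': 408.7298147319143, 'cx': 260.0784776951767, 'cy': 193.35353886570655, 'rvec': array([ 2.10499128, -2.13521699,  0.19044274]), 'tvec': array([-0.00492503,  0.63394937,  1.09820896])}
```

View pics/scene0.png

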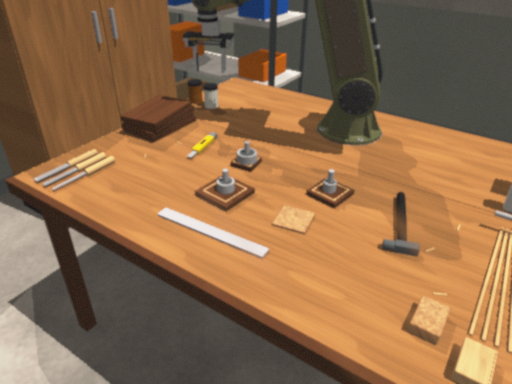

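View pics/top0.png

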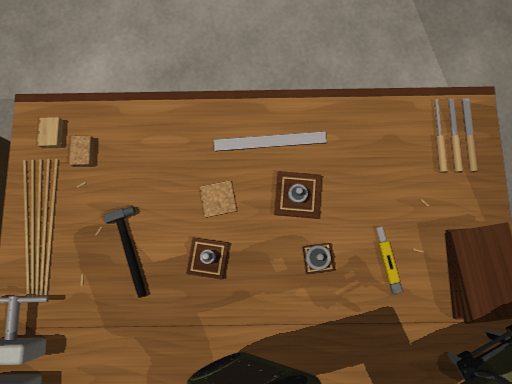

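The top view shows the large board at about (298,194), the medium board at (208,258), the small board at (319,258) and the cork pad at (218,198). Next I'll measure their positions.

```bash
cat > h.py <<'E'
import cv2,numpy as np
def pts(c):
    z=c["z_map"].astype(float);h,w=z.shape;u,v=np.meshgrid(np.arange(w),np.arange(h))
    P=np.dstack([(u-c["cx"])/c["fx"]*z,(v-c["cy"])/c["fy"]*z,z])
    R=cv2.Rodrigues(np.asarray(c["rvec"]))[0]
    W=(P-np.asarray(c["tvec"]))@R
    W[z==0]=np.nan
    return W
def ray(c,uv,zp):
    R=cv2.Rodrigues(np.asarray(c["rvec"]))[0];t=np.asarray(c["tvec"])
    uv=np.atleast_2d(uv).astype(float)
    d=np.c_[(uv[:,0]-c["cx"])/c["fx"],(uv[:,1]-c["cy"])/c["fy"],np.ones(len(uv))]@R
    o=-R.T@t
    return o+d*((zp-o[2])/d[:,2])[:,None]
def proj(c,X):
    return cv2.projectPoints(np.atleast_2d(X).astype(float),np.asarray(c["rvec"]),np.asarray(c["tvec"]),np.array([[c["fx"],0,c["cx"]],[0,c["fy"],c["cy"]],[0,0,1.]]),None)[0][:,0]
E
python3 - <<'E'
from h import *
for n in("top","scene"):
    c=dict(np.load(n+"0.npz")); W=pts(c)
    roi=(W[...,0]>.3)&(W[...,0]<.75)&(abs(W[...,1])<.3)
    b=roi&(abs(W[...,2])<.004); print(n,"bench z",np.median(W[b][:,2]), W[roi&(abs(W[...,2])<.05)][:,2].std())
    for lo,hi,nm in((.078,.1,"griptop"),(.040,.054,"disc"),(.013,.024,"board"),(.005,.0115,"pad")):
        m=(roi&(W[...,2]>lo)&(W[...,2]<hi)).astype(np.uint8)
        k,l,s,ce=cv2.connectedComponentsWithStats(m)
        for i in range(1,k):
            if s[i,4]>=(12 if lo>.03 else 60):
                p=W[l==i]; q,w=p.min(0),p.max(0)
                print(nm,s[i,4],ce[i].round(1),"mean",p.mean(0).round(4),"mid",((q+w)/2).round(4),"ext",(w-q).round(3), "rect",[np.round(x,4) for x in cv2.minAreaRect(p[:,:2].astype(np.float32))])
    if n=="top": cv2.imwrite("pics/topz.png",cv2.resize(c["color"][170:290,170:350,::-1],None,fx=4,fy=4,interpolation=cv2.INTER_CUBIC))
    else: cv2.imwrite("pics/scenez.png",cv2.resize(c["color"][130:250,180:370,::-1],None,fx=4,fy=4,interpolation=cv2.INTER_CUBIC))
E
```

```text
top bench z 0.0005873678730580533 0.008404041602205113
griptop 33 [299.2 190.4] mean [ 0.6355 -0.1226  0.0864] mid [ 0.6356 -0.1222  0.0855] ext [0.015 0.016 0.009] rect [array([ 0.6355, -0.1222]), array([0.0167, 0.0149]), np.float64(85.689)]
griptop 37 [205.5 255.9] mean [0.4597 0.1349 0.0862] mid [0.4595 0.1352 0.0846] ext [0.016 0.014 0.013] rect [array([0.4595, 0.1352]), array([0.016 , 0.0141]), np.float64(0.158)]
griptop 36 [320.1 257. ] mean [ 0.4526 -0.1728  0.0861] mid [ 0.4526 -0.1727  0.0863] ext [0.016 0.017 0.008] rect [array([ 0.4526, -0.1727]), array([0.0151, 0.0157]), np.float64(44.497)]
disc 232 [298.  193.3] mean [ 0.6342 -0.1222  0.0488] mid [ 0.6355 -0.1224  0.047 ] ext [0.053 0.052 0.014] rect [array([ 0.6354, -0.123 ]), array([0.0511, 0.0528]), np.float64(18.6392)]
disc 424 [318.2 257.4] mean [ 0.4527 -0.1726  0.0487] mid [ 0.4539 -0.1728  0.0472] ext [0.066 0.066 0.014] rect [array([ 0.454 , -0.1727]), array([0.0661, 0.066 ]), np.float64(89.3229)]
disc 115 [208.  256.7] mean [0.4588 0.1334 0.0489] mid [0.4595 0.1349 0.0469] ext [0.036 0.037 0.013] rect [array([0
[... 2355 characters left out ...]
191.7] mean [0.469  0.1445 0.0174] mid [0.4613 0.1385 0.0185] ext [0.116 0.118 0.011] rect [array([0.4584, 0.1387]), array([0.1053, 0.109 ]), np.float64(79.671)]
pad 63 [320.7 199. ] mean [0.5079 0.1326 0.0083] mid [0.5074 0.1315 0.0082] ext [0.02  0.107 0.006] rect [array([0.5074, 0.1315]), array([0.107 , 0.0202]), np.float64(89.9775)]
pad 67 [213.1 201.6] mean [ 0.7006 -0.1206  0.0082] mid [ 0.6949 -0.1285  0.0082] ext [0.034 0.13  0.006] rect [array([ 0.7031, -0.1267]), array([0.0338, 0.1304]), np.float64(7.6586)]
pad 682 [293.2 218.1] mean [0.6343 0.1116 0.0075] mid [0.6328 0.1097 0.0081] ext [0.109 0.107 0.006] rect [array([0.6324, 0.1104]), array([0.0988, 0.0951]), np.float64(10.6314)]
```

Depth agrees between the two views to about 2 mm. The medium weight is on the large board, the small on the medium and the large on the small. My plan is medium to the pad, large to the large board, small to the small board, then medium from the pad to the medium board.

```bash
cat >> h.py <<'E'
from scipy.spatial.transform import Rotation as Ro
def go(*xyz):
    from station import ctrl
    o=ctrl.get_obs(); R=Ro.from_euler("xyz",o["eef_rot"]).as_matrix()
    print("t",o["time_s"],"pos",o["ee_pos"].round(4),"F",o["force"].round(1),"w",round(o["grip_width"],4))
    p=o["ee_pos"]
    for t in xyz: print(t,"tool mm",(R.T@(np.array(t)-p)*1000).round(1))
E
python3 - <<'E'
from h import *
from station import ctrl
print(Ro.from_euler("xyz",ctrl.get_obs()["eef_rot"]).as_matrix().round(3))
go((.6365,-.1225,.182),(.6365,-.1225,.12))
E
```

```text
[[-0.     0.896  0.444]
 [ 0.001  0.444 -0.896]
 [-1.     0.    -0.001]]
t 0.1 pos [ 0.244  -0.4927  0.182 ] F [-0.8  0.2  0.2] w 0.0939
(0.6365, -0.1225, 0.182) tool mm [ 1.000e-01  5.160e+02 -1.575e+02]
(0.6365, -0.1225, 0.12) tool mm [  62.1  516.  -157.5]
```

>>> servo_tool:
  motion: [0,15,-5,0,0,45,-14,0,0,85,-26,0,0,125,-38,0,0,165,-50,0,0,205,-63,0,0,245,-75,0,10,285,-87,0,20,325,-99,0,30,365,-111,0,38,405,-124,0,46,445,-136,0,54,480,-147,0,60,502,-153,0,62,513,-157,0,62,516,-157.5,0,62,516,-157.5,0,62,516,-157.5,0]
  gripper: 0.6
  force: 45

```text
time_s: 2.35
ee_pos: [0.6363, -0.1233, 0.1208]
eef_rot: [0.711, 1.57, -0.401]
force: [0.2, -0.2, 0.1]
grip_width: 0.0567
```

Run:
```python
from h import *
from station import ctrl
go((.6365,-.1225,.053))
c=ctrl.camera("scene"); cv2.imwrite("pics/s1.png",cv2.resize(c["color"][60:250,150:400,::-1],None,fx=3,fy=3))
```

```text
t 2.35 pos [ 0.6363 -0.1233  0.1208] F [ 0.2 -0.2  0.1] w 0.0567
(0.6365, -0.1225, 0.053) tool mm [67.8  0.5 -0.7]
```

View pics/s1.png

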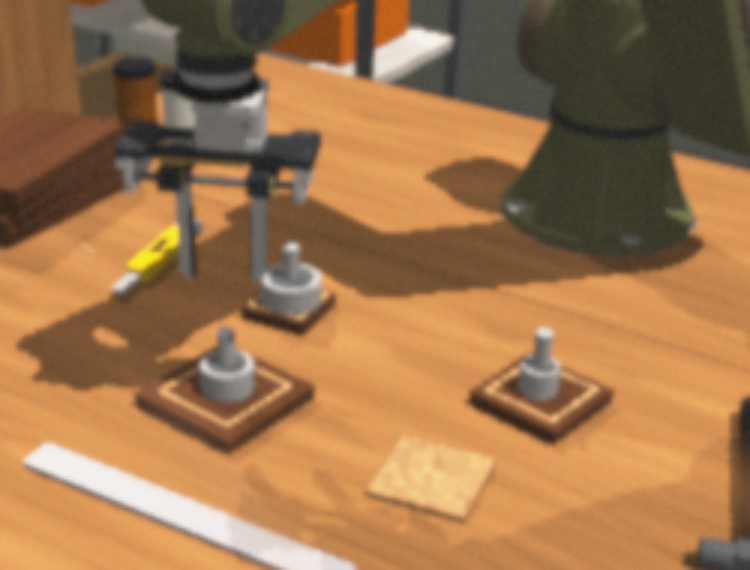

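The fingers (zoomed tips at about (190,275) and (258,280)) straddle the medium weight's grip at (227,345). I'll descend and close in one call.

>>> servo_tool:
  motion: [8,0,0,0,22,0,0,0,38,0,0,0,52,0,0,0,62,0,0,0,67,0.5,-0.5,0,67,0.5,-0.5,0,67,0.5,-0.5,0]

```text
time_s: 3.4
ee_pos: [0.6371, -0.1221, 0.054]
eef_rot: [0.883, 1.57, -0.228]
force: [-0.3, 0.9, -0.8]
grip_width: 0.0563
```

>>> servo_tool:
  motion: [0,0,0,0,0,0,0,0,0,0,0,0,0,0,0,0,0,0,0,0,0,0,0,0]
  gripper: 0
  force: 45

```text
time_s: 4.15
ee_pos: [0.6369, -0.1223, 0.0536]
eef_rot: [0.443, 1.57, -0.668]
force: [2.1, -2.6, 1.1]
grip_width: 0.0166
```

Run:
```python
from h import *
go((.6365,-.1225,.103),(.6318,.110,.103))
```

```text
t 4.15 pos [ 0.6369 -0.1223  0.0536] F [ 2.1 -2.6  1.1] w 0.0166
(0.6365, -0.1225, 0.103) tool mm [-49.4  -0.5   0. ]
(0.6318, 0.11, 0.103) tool mm [ -49.5   98.5 -210.4]
```

>>> servo_tool:
  motion: [-3,0,0,0,-10,0,0,0,-20,0,0,0,-32,0,0,0,-42,0,0,0,-48,0,0,0,-50,0,0,0,-50,0,0,0]

```text
time_s: 5.15
ee_pos: [0.6367, -0.1221, 0.1033]
eef_rot: [-2.312, 1.57, 2.86]
force: [-1.1, -0.6, -4.0]
grip_width: 0.0163
```

>>> servo_tool:
  motion: [0,2,-4,0,0,7,-15,0,0,14,-30,0,0,22,-48,0,0,31,-67,0,0,41,-87,0,0,51,-109,0,0,61,-131,0,0,71,-152,0,0,80,-171,0,0,87,-186,0,0,93,-198,0,0,97,-206,0,0,98.5,-209.5,0,0,99,-210.5,0,0,99,-210.5,0,0,99,-210.5,0]

```text
time_s: 7.28
ee_pos: [0.6322, 0.1102, 0.1035]
eef_rot: [-0.501, 1.571, -1.613]
force: [0.6, -0.2, -4.8]
grip_width: 0.017
```

Run:
```python
from h import *
from station import ctrl
go((.6318,.110,.0436))
c=ctrl.camera("scene"); cv2.imwrite("pics/s2.png",cv2.resize(c["color"][60:250,150:400,::-1],None,fx=3,fy=3))
```

```text
t 7.275 pos [0.6322 0.1102 0.1035] F [ 0.6 -0.2 -4.8] w 0.017
(0.6318, 0.11, 0.0436) tool mm [59.9 -0.4 -0. ]
```

View pics/s2.png

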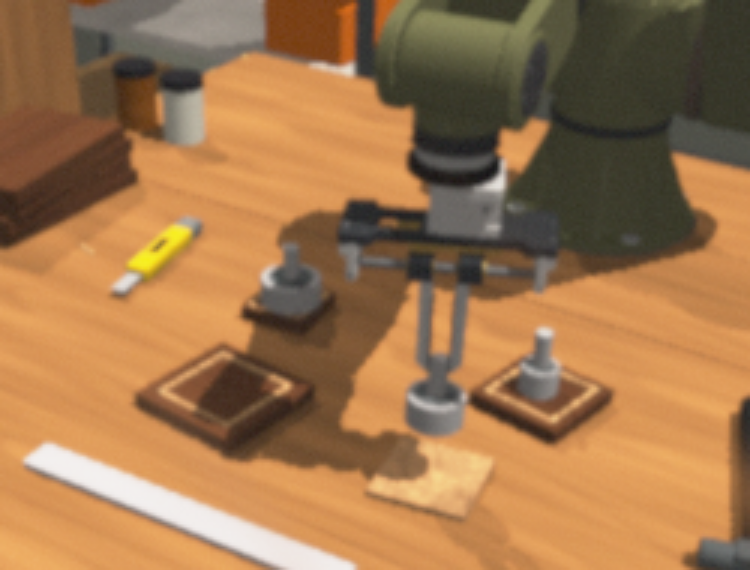

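The weight hangs upright at about (435,405), over the pad. The wrist reads -4.8 N, which is its weight. I'll lower it to just above the pad, then creep down.

>>> servo_tool:
  motion: [5,0,0,0,15,0,0,0,28,0,0,0,40,0,0,0,49,0,0,0,54,0,0,0,57,0,0,0,58,0,0,0,58.5,0,0,0,58.5,0,0,0]

```text
time_s: 8.57
ee_pos: [0.6322, 0.1105, 0.0452]
eef_rot: [1.27, 1.57, 0.159]
force: [-0.0, -0.8, -4.5]
grip_width: 0.0164
```

>>> servo_tool:
  motion: [0.5,0,0,0,1,0,0,0,1.5,0,0,0,1.5,0,0,0]

```text
time_s: 9.07
ee_pos: [0.6322, 0.1104, 0.0435]
eef_rot: [1.004, 1.571, -0.107]
force: [-0.3, 0.2, -3.2]
grip_width: 0.0165
```

>>> servo_tool:
  motion: [0.3,0,0,0,0.6,0,0,0,0.6,0,0,0]

```text
time_s: 9.45
ee_pos: [0.6325, 0.1104, 0.0434]
eef_rot: [1.071, 1.57, -0.04]
force: [-0.2, -2.2, 3.4]
grip_width: 0.0166
```

The weight is seated: force went from -4.8 N to +3.4 N. Release and raise.

>>> servo_tool:
  motion: [0,0,0,0,0,0,0,0,0,0,0,0,0,0,0,0,-3,0,0,0,-12,0,0,0,-30,0,0,0,-50,0,0,0,-68,0,0,0,-76,0,0,0,-77,0,0,0,-77,0,0,0]
  gripper: 0.5

```text
time_s: 10.95
ee_pos: [0.6318, 0.1105, 0.1192]
eef_rot: [-1.941, 1.57, -3.052]
force: [-1.0, 0.2, -0.4]
grip_width: 0.0471
```

Run:
```python
from h import *
go((.4540,-.173,.12))
```

```text
t 10.95 pos [0.6318 0.1105 0.1192] F [-1.   0.2 -0.4] w 0.0471
(0.454, -0.173, 0.12) tool mm [  -0.6 -285.1  175.1]
```

>>> servo_tool:
  motion: [0,-8,5,0,0,-25,15,0,0,-50,31,0,0,-80,49,0,0,-112,69,0,0,-145,89,0,0,-178,109,0,0,-210,129,0,0,-238,146,0,0,-260,160,0,0,-275,169,0,0,-283,174,0,0,-285,175,0,0,-285,175,0,0,-285,175,0]

```text
time_s: 12.82
ee_pos: [0.4546, -0.1724, 0.1198]
eef_rot: [-2.992, 1.571, 2.181]
force: [0.6, 0.3, -0.3]
grip_width: 0.0474
```

Run:
```python
from h import *
from station import ctrl
go((.4540,-.173,.0535))
c=ctrl.camera("scene"); cv2.imwrite("pics/s3.png",cv2.resize(c["color"][60:250,150:400,::-1],None,fx=3,fy=3))
```

```text
t 12.825 pos [ 0.4546 -0.1724  0.1198] F [ 0.6  0.3 -0.3] w 0.0474
(0.454, -0.173, 0.0535) tool mm [66.3 -0.8  0.3]
```

View pics/s3.png

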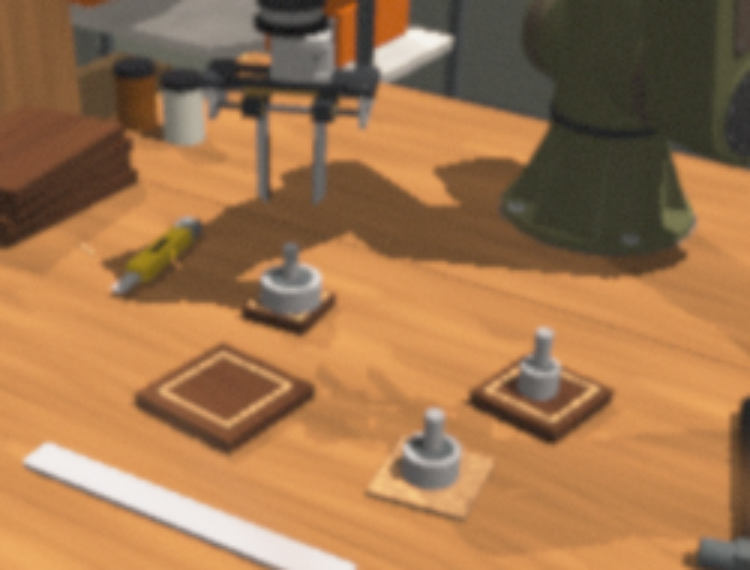

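The medium weight stands on the pad at about (430,460). The open fingers are above the large weight at (290,265). Descend and grip with more force.

>>> servo_tool:
  motion: [8,0,0,0,22,0,0,0,38,0,0,0,52,0,0,0,62,0,0,0,66,-0.5,0,0,66,-0.5,0,0,66,-0.5,0,0]

```text
time_s: 13.88
ee_pos: [0.4542, -0.1731, 0.0543]
eef_rot: [0.695, 1.57, -0.416]
force: [0.6, -0.2, -0.3]
grip_width: 0.0472
```

>>> servo_tool:
  motion: [0,0,0,0,0,0,0,0,0,0,0,0,0,0,0,0,0,0,0,0,0,0,0,0]
  gripper: 0
  force: 55

```text
time_s: 14.62
ee_pos: [0.4541, -0.1733, 0.054]
eef_rot: [0.354, 1.57, -0.757]
force: [1.9, -4.2, 0.1]
grip_width: 0.0161
```

>>> servo_tool:
  motion: [-3,0,0,0,-10,0,0,0,-20,0,0,0,-32,0,0,0,-42,0,0,0,-48,0,0,0,-50,0,0,0,-50,0,0,0]

```text
time_s: 15.62
ee_pos: [0.4538, -0.173, 0.1037]
eef_rot: [-2.439, 1.571, 2.734]
force: [1.2, -0.6, -6.8]
grip_width: 0.0163
```

Run:
```python
from h import *
go((.6387,-.1247,.1035))
```

```text
t 15.625 pos [ 0.4538 -0.173   0.1037] F [ 1.2 -0.6 -6.8] w 0.0163
(0.6387, -0.1247, 0.1035) tool mm [  0.2 187.1  38.8]
```

>>> servo_tool:
  motion: [0,3,0.5,0,0,11,2,0,0,25,5,0,0,42,9,0,0,62,13,0,0,83,17,0,0,104,21.5,0,0,125,26,0,0,144,30,0,0,161,33,0,0,174,36,0,0,182,38,0,0,186,38.5,0,0,187,39,0,0,187,39,0,0,187,39,0]

```text
time_s: 17.62
ee_pos: [0.6387, -0.1251, 0.104]
eef_rot: [0.635, 1.571, -0.476]
force: [0.5, -0.1, -7.2]
grip_width: 0.0161
```

Run:
```python
from h import *
from station import ctrl
go((.6387,-.1247,.054))
c=ctrl.camera("scene"); cv2.imwrite("pics/s4.png",cv2.resize(c["color"][60:250,150:400,::-1],None,fx=3,fy=3))
```

```text
t 17.625 pos [ 0.6387 -0.1251  0.104 ] F [ 0.5 -0.1 -7.2] w 0.0161
(0.6387, -0.1247, 0.054) tool mm [50.   0.2 -0.4]
```

View pics/s4.png

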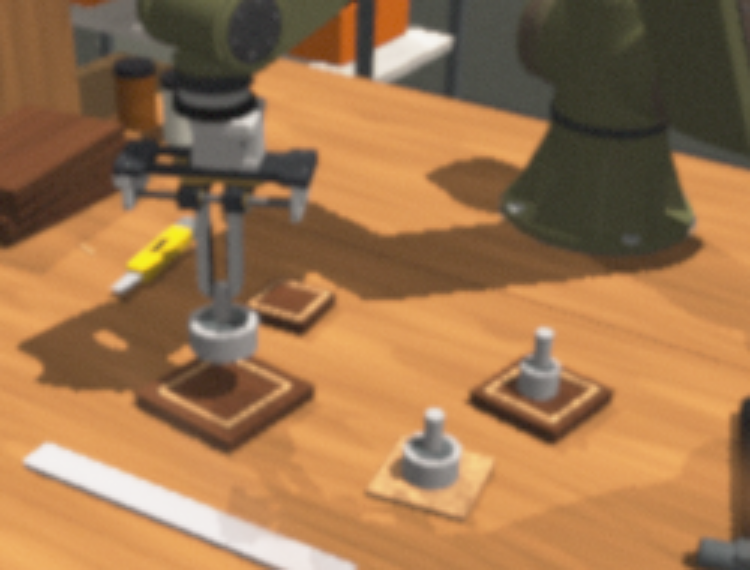

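The large weight hangs upright at about (223,330) over the large board (225,395). The small board at (290,300) is empty and in place. Lower it.

>>> servo_tool:
  motion: [4,0,0,0,13,0,0,0,24,0,0,0,35,0,0,0,42,0,0,0,46,0,0,0,48,0,0,0,48.5,0,0,0,48.5,0,0,0]

```text
time_s: 18.8
ee_pos: [0.6389, -0.125, 0.0556]
eef_rot: [0.862, 1.57, -0.249]
force: [0.2, -0.2, -7.4]
grip_width: 0.0164
```

>>> servo_tool:
  motion: [0.5,0,0,0,1,0,0,0,1.5,0,0,0,1.5,0,0,0]

```text
time_s: 19.3
ee_pos: [0.6389, -0.125, 0.0541]
eef_rot: [1.069, 1.571, -0.042]
force: [-1.2, 1.0, -4.3]
grip_width: 0.0156
```

>>> servo_tool:
  motion: [0.3,0,0,0,0.7,0,0,0,0.7,0,0,0]

```text
time_s: 19.68
ee_pos: [0.639, -0.125, 0.054]
eef_rot: [1.023, 1.57, -0.088]
force: [-4.9, 1.2, 5.3]
grip_width: 0.0161
```

>>> servo_tool:
  motion: [0,0,0,0,0,0,0,0,0,0,0,0,0,0,0,0,-3,0,0,0,-12,0,0,0,-27,0,0,0,-45,0,0,0,-59,0,0,0,-65,0,0,0,-66,0,0,0,-66,0,0,0]
  gripper: 0.5

```text
time_s: 21.18
ee_pos: [0.6386, -0.1249, 0.1186]
eef_rot: [-2.263, 1.57, 2.909]
force: [-0.0, 0.4, 0.6]
grip_width: 0.0469
```

Run:
```python
from h import *
go((.4602,.135,.12))
```

```text
t 21.175 pos [ 0.6386 -0.1249  0.1186] F [-0.   0.4  0.6] w 0.0469
(0.4602, 0.135, 0.12) tool mm [  -1.2  -44.5 -312.1]
```

>>> servo_tool:
  motion: [0,-1,-8,0,0,-4,-27,0,0,-8,-55,0,0,-12,-87,0,0,-17,-121,0,0,-22,-156,0,0,-27,-191,0,0,-32,-225,0,0,-36.5,-256,0,0,-40,-282,0,0,-43,-300,0,0,-44,-310,0,-1,-44.5,-312,0,-1,-44.5,-312,0,-1,-44.5,-312,0]

```text
time_s: 23.05
ee_pos: [0.4607, 0.1344, 0.1201]
eef_rot: [-1.144, 1.571, -2.256]
force: [0.3, -0.2, -0.9]
grip_width: 0.047
```

Run:
```python
from h import *
from station import ctrl
go((.4602,.135,.054))
c=ctrl.camera("scene"); cv2.imwrite("pics/s5.png",cv2.resize(c["color"][60:250,150:400,::-1],None,fx=3,fy=3))
```

```text
t 23.05 pos [0.4607 0.1344 0.1201] F [ 0.3 -0.2 -0.9] w 0.047
(0.4602, 0.135, 0.054) tool mm [66.1 -0.2 -0.7]
```

View pics/s5.png

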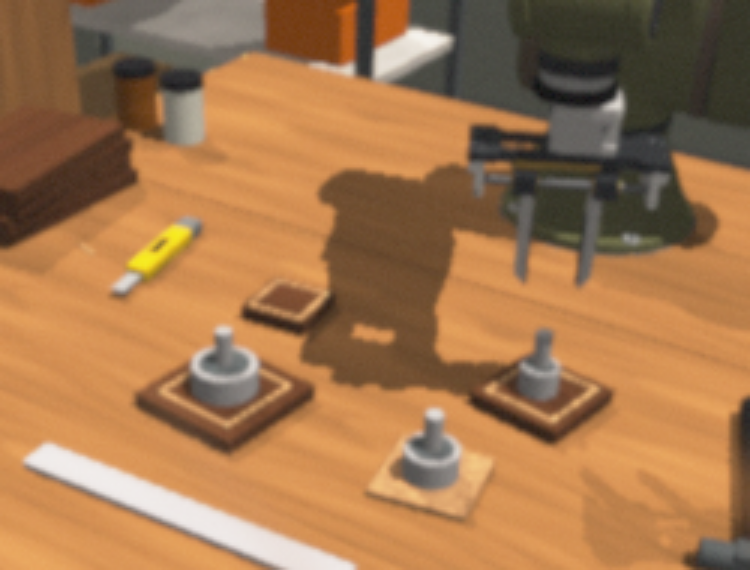

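The large weight stands in its frame at about (225,375). The fingers are over the small weight at (542,350).

>>> servo_tool:
  motion: [8,0,0,0,22,0,0,0,38,0,0,0,52,0,0,0,62,0,0,0,66,0,-0.5,0,66,0,-0.5,0,66,0,-0.5,0]

```text
time_s: 24.1
ee_pos: [0.4605, 0.1354, 0.0545]
eef_rot: [1.307, 1.57, 0.196]
force: [-0.6, 0.3, 0.4]
grip_width: 0.0468
```

>>> servo_tool:
  motion: [0,0,0,0,0,0,0,0,0,0,0,0,0,0,0,0,0,0,0,0,0,0,0,0]
  gripper: 0
  force: 40

```text
time_s: 24.85
ee_pos: [0.4603, 0.1353, 0.0542]
eef_rot: [0.986, 1.571, -0.125]
force: [0.3, -0.7, 1.7]
grip_width: 0.0167
```

>>> servo_tool:
  motion: [-3,0,0,0,-10,0,0,0,-20,0,0,0,-32,0,0,0,-42,0,0,0,-48,0,0,0,-50,0,0,0,-50,0,0,0]

```text
time_s: 25.85
ee_pos: [0.4602, 0.1353, 0.104]
eef_rot: [-1.868, 1.571, -2.979]
force: [0.3, -0.3, -3.4]
grip_width: 0.0166
```

Run:
```python
from h import *
from station import ctrl
c=ctrl.camera("top"); W=pts(c)
roi=(W[...,0]>.38)&(W[...,0]<.52)&(W[...,1]<-.1)&(W[...,1]>-.25)&(W[...,2]>.013)&(W[...,2]<.024)
print(cv2.minAreaRect(W[roi][:,:2].astype(np.float32)))
go((.453,-.1775,.1035))
```

```text
((0.4519919157028198, -0.17745772004127502), (0.07952005416154861, 0.08049066364765167), 5.991926193237305)
t 25.9 pos [0.4601 0.1353 0.1039] F [ 0.1 -0.4 -2.6] w 0.0164
(0.453, -0.1775, 0.1035) tool mm [   0.4 -145.1  277.1]
```

>>> servo_tool:
  motion: [0,-2,4,0,0,-7,13,0,0,-15,29,0,0,-26,50,0,0,-38,73,0,0,-51,98,0,0,-65,124,0,0,-79,151,0,0,-93,178,0,0,-106,203,0,0,-118,226,0,0,-128,245,0,0,-136,260,0,0,-141.5,270.5,0,0,-144,275.5,0,0,-145,277,0,0,-145,277,0,0,-145,277,0]

```text
time_s: 28.15
ee_pos: [0.4533, -0.1769, 0.1042]
eef_rot: [2.725, 1.571, 1.614]
force: [0.4, 0.1, -1.4]
grip_width: 0.0167
```

Run:
```python
from h import *
from station import ctrl
go((.453,-.1775,.054))
c=ctrl.camera("scene"); cv2.imwrite("pics/s6.png",cv2.resize(c["color"][60:250,150:400,::-1],None,fx=3,fy=3))
```

```text
t 28.15 pos [ 0.4533 -0.1769  0.1042] F [ 0.4  0.1 -1.4] w 0.0167
(0.453, -0.1775, 0.054) tool mm [50.2 -0.5  0.4]
```

View pics/s6.png

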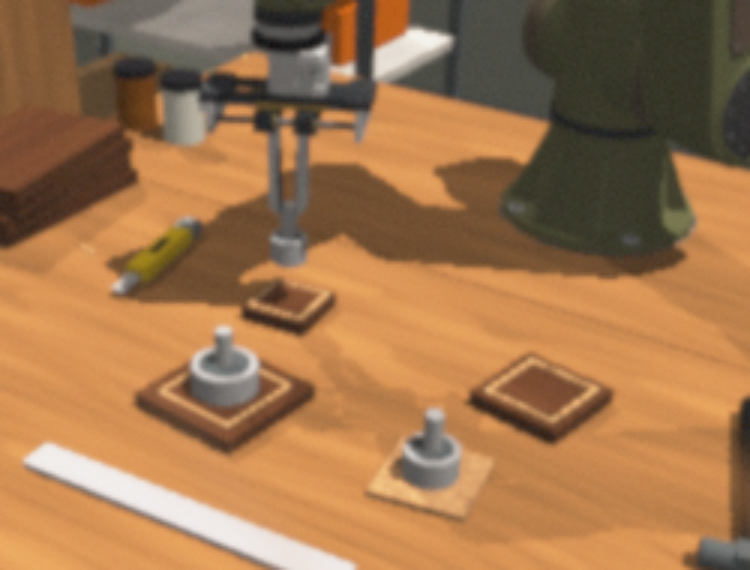

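The small weight hangs upright at about (288,245) over the small board (290,300).

>>> servo_tool:
  motion: [4,0,0,0,13,0,0,0,24,0,0,0,35,0,0,0,42,0,0,0,46,0,0,0,48,0,0,0,48.5,0,0,0,48.5,0,0,0]

```text
time_s: 29.32
ee_pos: [0.4534, -0.1774, 0.0559]
eef_rot: [0.651, 1.57, -0.46]
force: [0.1, 0.6, -2.1]
grip_width: 0.0168
```

>>> servo_tool:
  motion: [0.5,0,0,0,1,0,0,0,1.5,0,0,0,2,0,0,0,2,0,0,0]

```text
time_s: 29.95
ee_pos: [0.4535, -0.1774, 0.0542]
eef_rot: [0.631, 1.57, -0.48]
force: [-2.4, 1.4, 5.0]
grip_width: 0.0163
```

Seated at +5.0 N. Release and rise.

>>> servo_tool:
  motion: [0,0,0,0,0,0,0,0,0,0,0,0,0,0,0,0,-3,0,0,0,-12,0,0,0,-27,0,0,0,-45,0,0,0,-59,0,0,0,-65,0,0,0,-66,0,0,0,-66,0,0,0]
  gripper: 0.5

```text
time_s: 31.45
ee_pos: [0.4531, -0.1772, 0.1192]
eef_rot: [-2.52, 1.57, 2.652]
force: [-0.4, -0.0, 0.0]
grip_width: 0.0471
```

Run:
```python
from h import *
from station import ctrl
c=ctrl.camera("top"); W=pts(c)
m=(W[...,0]>.58)&(W[...,0]<.7)&(W[...,1]>.05)&(W[...,1]<.17)&(W[...,2]>.068)&(W[...,2]<.1)
print(W[m].mean(0))
go((.6322,.1104,.12))
```

```text
[0.63039737 0.10962449 0.0757558 ]
t 31.5 pos [ 0.453  -0.1772  0.1192] F [0.1 0.4 0.8] w 0.0467
(0.6322, 0.1104, 0.12) tool mm [  -0.9  288.2 -178.2]
```

>>> servo_tool:
  motion: [0,8,-5,0,0,25,-15,0,0,50,-31,0,0,80,-49,0,0,112,-69,0,0,145,-90,0,0,178,-110,0,0,210,-130,0,0,239,-148,0,0,262,-162,0,0,278,-172,0,0,286,-177,0,0,288,-178,0,0,288,-178,0,0,288,-178,0]

```text
time_s: 33.38
ee_pos: [0.6322, 0.1095, 0.1198]
eef_rot: [0.808, 1.571, -0.304]
force: [0.1, -0.0, 0.4]
grip_width: 0.0472
```

Run:
```python
from h import *
from station import ctrl
go((.6322,.1104,.0437))
c=ctrl.camera("scene"); cv2.imwrite("pics/s7.png",cv2.resize(c["color"][60:250,150:400,::-1],None,fx=3,fy=3))
```

```text
t 33.375 pos [0.6322 0.1095 0.1198] F [ 0.1 -0.   0.4] w 0.0472
(0.6322, 0.1104, 0.0437) tool mm [76.1  0.3 -0.8]
```

View pics/s7.png

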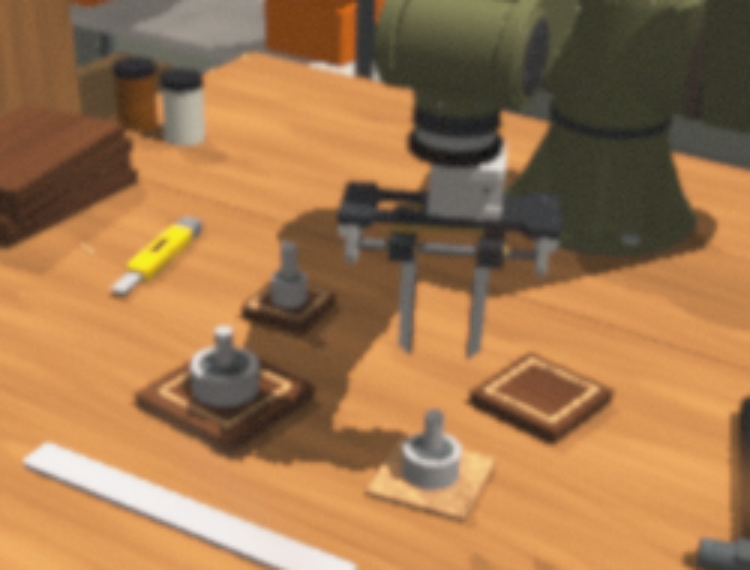

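The small weight stands on its board at about (288,285). The fingers are above the medium weight on the pad at (432,440).

>>> servo_tool:
  motion: [8,0,0,0,24,0,0,0,42,0,0,0,58,0,0,0,70,0,0,0,75.5,0,-0.5,0,75.5,0,-0.5,0,75.5,0,-0.5,0]

```text
time_s: 34.42
ee_pos: [0.6324, 0.1105, 0.0448]
eef_rot: [1.232, 1.57, 0.121]
force: [-0.3, 0.2, 0.1]
grip_width: 0.0469
```

>>> servo_tool:
  motion: [0,0,0,0,0,0,0,0,0,0,0,0,0,0,0,0,0,0,0,0,0,0,0,0]
  gripper: 0
  force: 45

```text
time_s: 35.17
ee_pos: [0.6322, 0.1104, 0.0442]
eef_rot: [0.599, 1.57, -0.512]
force: [0.5, -2.0, 1.4]
grip_width: 0.0162
```

>>> servo_tool:
  motion: [-3,0,0,0,-10,0,0,0,-22,0,0,0,-37,0,0,0,-50,0,0,0,-58,0,0,0,-60,0,0,0,-60,0,0,0]

```text
time_s: 36.17
ee_pos: [0.632, 0.1105, 0.1039]
eef_rot: [-1.996, 1.57, -3.107]
force: [-0.2, 0.8, -4.4]
grip_width: 0.0163
```

Run:
```python
from h import *
from station import ctrl
for n in ("top","scene"):
    c=ctrl.camera(n); W=pts(c)
    roi=(W[...,0]>.37)&(W[...,0]<.55)&(W[...,1]>.06)&(W[...,1]<.22)&(W[...,2]>.013)&(W[...,2]<.024)
    print(cv2.minAreaRect(W[roi][:,:2].astype(np.float32)), W[roi].mean(0))
go((.4575,.1387,.1035))
```

```text
((0.0, 0.0), (0.0, 0.0), 0.0) [nan nan nan]
((0.4583897888660431, 0.13817454874515533), (0.10687492042779922, 0.10905726253986359), 80.69998168945312) [0.46164059 0.14013736 0.01726187]
t 36.275 pos [0.6319 0.1105 0.1036] F [-0.8  0.1 -4.7] w 0.0164
(0.4575, 0.1387, 0.1035) tool mm [   0.2 -143.7 -102.7]<stdin>:6: RuntimeWarning: Mean of empty slice.
  ret = um.true_divide(
```

>>> servo_tool:
  motion: [0,-2,-1.5,0,0,-9,-6,0,0,-20,-14,0,0,-33,-24,0,0,-48,-34,0,0,-64,-46,0,0,-80,-57,0,0,-96,-69,0,0,-111,-79,0,0,-124,-88,0,0,-134,-96,0,0,-140.5,-100.5,0,0,-143,-102,0,0,-144,-103,0,0,-144,-103,0,0,-144,-103,0]

```text
time_s: 38.28
ee_pos: [0.4575, 0.1388, 0.1041]
eef_rot: [-1.231, 1.571, -2.343]
force: [-0.3, 0.2, -5.5]
grip_width: 0.0161
```

Run:
```python
from h import *
from station import ctrl
go((.4575,.1387,.0542))
c=ctrl.camera("scene"); cv2.imwrite("pics/s8.png",cv2.resize(c["color"][60:250,150:400,::-1],None,fx=3,fy=3))
```

```text
t 38.275 pos [0.4575 0.1388 0.1041] F [-0.3  0.2 -5.5] w 0.0161
(0.4575, 0.1387, 0.0542) tool mm [49.9 -0.1  0.1]
```

View pics/s8.png

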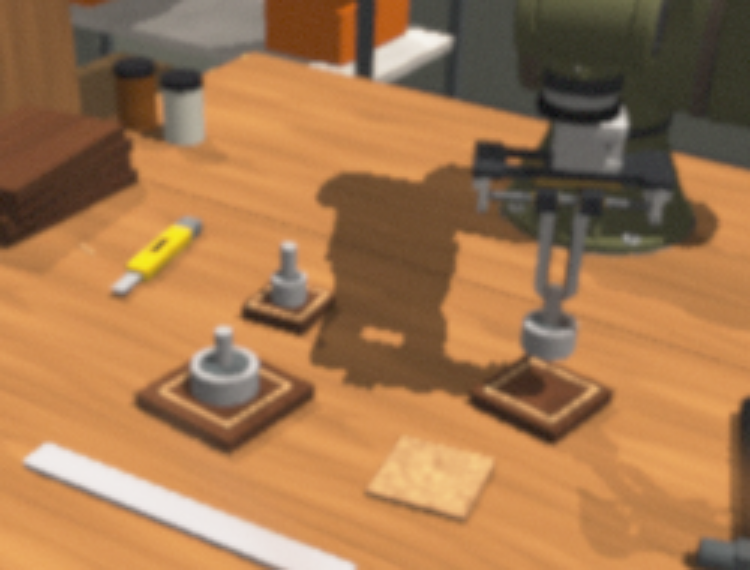

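The medium weight hangs upright at about (548,335) over the medium board (542,395).

>>> servo_tool:
  motion: [4,0,0,0,13,0,0,0,24,0,0,0,35,0,0,0,42,0,0,0,46,0,0,0,47.5,0,0,0,48,0,0,0,48,0,0,0]

```text
time_s: 39.45
ee_pos: [0.4575, 0.1389, 0.0563]
eef_rot: [1.359, 1.57, 0.248]
force: [-0.5, 0.3, -4.9]
grip_width: 0.0166
```

>>> servo_tool:
  motion: [0.5,0,0,0,1,0,0,0,1.5,0,0,0,1.5,0,0,0]

```text
time_s: 39.95
ee_pos: [0.4573, 0.1389, 0.0546]
eef_rot: [-2.117, 1.571, 3.055]
force: [0.5, 1.0, -4.1]
grip_width: 0.0165
```

>>> servo_tool:
  motion: [0.4,0,0,0,0.8,0,0,0,0.8,0,0,0]

```text
time_s: 40.33
ee_pos: [0.4576, 0.1388, 0.0542]
eef_rot: [1.046, 1.57, -0.065]
force: [-0.2, -2.5, 0.9]
grip_width: 0.0167
```

Seated: the weight is fully supported (+0.9 N). Release and rise, then back off clear for the final check.

>>> servo_tool:
  motion: [0.3,0,0,0,0.3,0,0,0]

```text
time_s: 40.58
ee_pos: [0.4577, 0.1388, 0.0541]
eef_rot: [1.078, 1.57, -0.033]
force: [-1.0, -3.4, 5.7]
grip_width: 0.0165
```

>>> servo_tool:
  motion: [0,0,0,0,0,0,0,0,0,0,0,0,0,0,0,0,-3,0,0,0,-12,0,0,0,-30,0,0,0,-55,0,0,0,-80,0,0,0,-105,0,0,0,-120,0,0,0,-128,0,0,0,-130,0,0,0,-130,0,0,0]
  gripper: 0.5

```text
time_s: 42.32
ee_pos: [0.4571, 0.1388, 0.183]
eef_rot: [-1.81, 1.57, -2.921]
force: [-0.6, -0.2, -0.8]
grip_width: 0.0468
```

Run:
```python
from h import *
go((.47,.0,.18))
```

```text
t 42.325 pos [0.4571 0.1388 0.183 ] F [-0.6 -0.2 -0.8] w 0.0468
(0.47, 0.0, 0.18) tool mm [  3.  -50.1 130.1]
```

>>> servo_tool:
  motion: [0,-4,10,0,0,-12,30,0,0,-21,55,0,0,-31,80,0,0,-40,104,0,0,-47,121,0,0,-50,130,0,0,-50,130,0,0,-50,130,0]

```text
time_s: 43.45
ee_pos: [0.4702, 0.0006, 0.1835]
eef_rot: [-2.58, 1.571, 2.592]
force: [-0.2, -0.2, -0.1]
grip_width: 0.0471
```

Run:
```python
from h import *
from station import ctrl
B={"S":(.452,-.1773),"M":(.4565,.1388),"L":(.6379,-.1247)}
print(ctrl.get_obs()["time_s"])
for n in("top","scene"):
    c=ctrl.camera(n); W=pts(c); cv2.imwrite(f"pics/end_{n}.png",c["color"][:,:,::-1])
    for k,(x,y) in B.items():
        loc=np.hypot(W[...,0]-x,W[...,1]-y)<.1
        r=lambda lo,hi:cv2.minAreaRect(W[loc&(W[...,2]>lo)&(W[...,2]<hi)][:,:2].astype(np.float32))
        print(n,k,*[[np.round(q,4) for q in r(*z)] for z in((.013,.024),(.040,.054),(.078,.1))if (loc&(W[...,2]>z[0])&(W[...,2]<z[1])).any()])
```

```text
43.45
top S [array([ 0.4519, -0.1771]), array([0.0794, 0.0801]), np.float64(6.2684)] [array([ 0.4524, -0.1764]), array([0.0368, 0.0359]), np.float64(88.5002)] [array([ 0.4525, -0.1769]), array([0.0144, 0.016 ]), np.float64(87.6695)]
top M [array([0.4591, 0.1546]), array([0.074 , 0.1048]), np.float64(81.4407)] [array([0.4549, 0.1442]), array([0.0527, 0.0406]), np.float64(16.3765)] [array([0.4563, 0.1385]), array([0.0168, 0.015 ]), np.float64(46.6171)]
top L [array([ 0.6378, -0.1246]), array([0.1302, 0.1309]), np.float64(84.5454)] [array([ 0.6369, -0.1239]), array([0.0649, 0.0656]), np.float64(45.2041)] [array([ 0.6371, -0.1249]), array([0.0152, 0.0172]), np.float64(6.6653)]
scene S [array([ 0.4544, -0.1781]), array([0.0832, 0.082 ]), np.float64(8.4936)] [array([ 0.4591, -0.1735]), array([0.0293, 0.0378]), np.float64(41.9346)] [array([ 0.4533, -0.178 ]), array([0.0208, 0.017 ]), np.float64(41.3594)]
scene M [array([0.4585, 0.1385]), array([0.1063, 0.11  ]), np.float64(80.4928)] [array([0.4609, 0.1385]), array([0.0514, 0.0513]), np.float64(31.4597)] [array([0.4574, 0.1381]), array([0.0183, 0.0154]), np.float64(60.8269)]
scene L [array([ 0.6388, -0.1258]), array([0.1344, 0.1358]), np.float64(83.7702)] [array([ 0.6409, -0.124 ]), array([0.0676, 0.0655]), np.float64(33.4229)] [array([ 0.6404, -0.1252]), array([0.0151, 0.0132]), np.float64(69.0199)]
```

View pics/end_top.png

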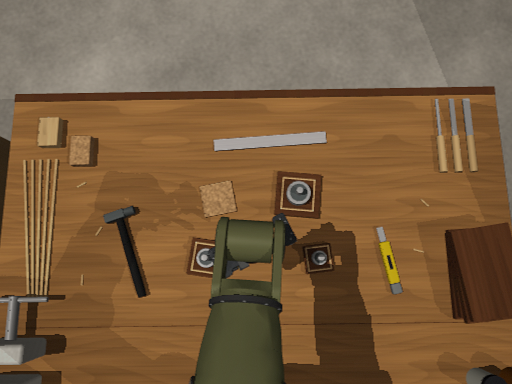

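View pics/end_scene.png

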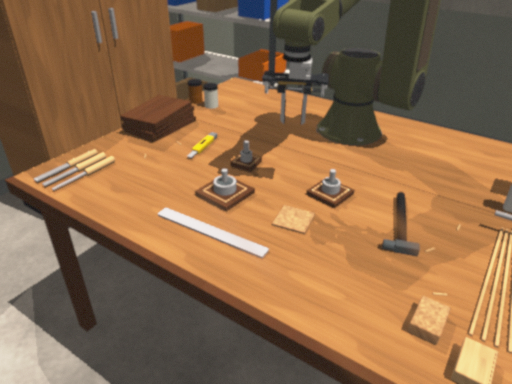

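All three weights stand centred to within about 2 mm. Scene pixels are small (247,155), large (225,185) and medium (331,187). The pad is empty and the boards and tools are where they were. Handing in.

```bash
python3 -c "
from station import ctrl
print(ctrl.hand_in())"
```

```text
the job is handed in; nothing more can be done
None
```

The three weights are on their matching boards, and I handed the job in at about 43.5 s. I parked the medium weight on the cork pad, moved the large to the large board and the small to the small board, then moved the medium from the pad to the medium board. I let go of each only after the wrist force showed it was resting on the surface.

- **Placement:** in the final pictures all three weights stand upright inside their frames. Their grips are within about 2 mm of the board centres in both camera views.
- **Surroundings:** the small and large boards measured within about 1 mm of their start positions in both views, and the medium board did in the scene view. The pad is empty, and the hammer, straightedge and knife look unmoved in the pictures; I did not measure them.
- **Readings that disagreed:** in the last top view the arm hid part of the medium board and its weight's disc, so its outline there came out wrong. I relied on the scene view and the grip position for that one. In the scene view the discs read 2 to 6 mm off centre because the near grip hides part of each disc; the grip tops did not show this.

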